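Take the levelling batten out of the glazed seed frame

ROBOT

A 6-joint arm with a two-finger parallel gripper is mounted at the origin on the work surface. World frame = base frame: x ahead of the robot, y to its left, z up, the work surface at z = 0. Lengths are in mm, angles in degrees, forces in N, time in s.
With the tool pointing down it reaches from about 300 to 850 mm from the base axis. Payload 4.2 kg.
Tool frame: the origin (TCP) lies midway between the tips of the shut fingers; the grasp point (between the pads) lies 19 mm behind it; z points along the fingers, y is the line along which they close (so a half turn about z gives the same grasp; the last joint's range is limited). The gripper opens to 91 mm and grips with 3 to 60 N. Pads are 32 mm wide; open, the fingers measure 118 mm over their backs; the gripper's body (76 mm by 178 mm) begins 60 mm behind the grasp point.
Start: joints at [-1.146, 18.312, 89.639, -0, 72.044, -1.146], TCP at [575.016, 0, 213.976] pointing down, gripper open.
Joint ranges: [-177.97, 177.97], [-48.28, 115.42], [12.27, 149.76], [-77.06, 257.06], [2.81, 150.46], [-146.56, 146.56]. Speed limits (degrees/s): [147.25, 147.25, 180, 180, 180, 180].

INTERFACE

Orientations are given as [roll, pitch, yaw] about the fixed x, y, z axes, in that order (R = Rz(yaw) Ry(pitch) Rx(roll)).
In Python, from workcell import env gives the robot as it stands.
- The arm moves only by the tool jog_arm, called after "Call:" as name(argument=value, ...), one argument or row to a line, values as JSON. Schema: {"type":"object","properties":{"segments":{"type":"object","properties":{"tx":{"type":"array","items":{"type":"number"},"minItems":1,"maxItems":8},"ty":{"type":"array","items":{"type":"number"},"minItems":1,"maxItems":8},"tz":{"type":"array","items":{"type":"number"},"minItems":1,"maxItems":8},"ax":{"type":"array","items":{"type":"number"},"minItems":1,"maxItems":8},"ay":{"type":"array","items":{"type":"number"},"minItems":1,"maxItems":8},"az":{"type":"array","items":{"type":"number"},"minItems":1,"maxItems":8}},"additionalProperties":false,"required":["tx","ty","tz","ax","ay","az"]},"jaw":{"type":"number"},"grip_n":{"type":"number"},"only":{"type":"string"},"quiet":{"type":"boolean"},"lines":{"type":"string"}},"required":["segments"],"additionalProperties":false}. segments is an object with one list for each field, all of the same length, 1 to 8, a row being the entries at one place: tx, ty, tz (the shift in shares of the most that a row can go, 1 being 50 mm), ax, ay, az (a rotation vector in degrees); each row shifts and turns the commanded pose from where the row before left it, along the tool's axes as they then stand; what a row does not reach is not made up. A row lasts 1/10 s, in which the tool goes at most 50 mm and 8.59 degrees, less where a joint would pass 70% of its speed; a pose out of reach is approached as far as the arm can. jaw is the finger opening in mm, set as the call begins (left out keeps the last). The fingers move at their own pace and stop on an object; grip_n is the grip in N (left out, the last holds). Time passes only in rows, so rows that do not move let the fingers close. The tool returns the time, the measured TCP pose, the force, the opening and the grip force at its end. only (a regular expression) keeps the lines of the reply that match it, lines (a string "A,B") keeps lines A to B, and quiet returns only ok. Input that does not fit is refused with a message, and nothing moves.
- env.state(): the state, without advancing time (a new reading comes with each control period).
- env.grab_frame(name): name is "scene" or "side" or "wrist"; returns the picture (400x640x3 uint8, blue, green, red); there is no depth.
- env.camera_model(name): a dict with "fx", "fy", "cx", "cy" (pixels), "T" (4x4, takes a point from camera to world coordinates). Camera axes: x right, y up, looking along -z (the intrinsics and any distortion apply to the point x, -y, -z); pixel columns grow to the right and rows downward; lengths in mm; the calibration is good to about 2 mm. A picture is of the moment at which its call begins: read the wrist's pose just before it. camera_model takes no time and is no camera call; for the wrist camera it gives the pose at the moment of the call.
- env.job_done(): hands the job in; it is judged then, once.
The state is a dict: "time_s": time; "qpos": joint angles; "qvel": joint speeds; "effort": joint torques, N m; "ee_pos": TCP position; "ee_rot": TCP orientation; "force": force on the tool from outside, world axes, zero at the start; "torque": the same for the moment, N m; "gripper_width": finger opening in mm; "gripper_force": force on a finger pad.
Only numpy, scipy, OpenCV 4.12 (cv2) and the standard library are available. Lean on these libraries where they do the work, as an engineer would, in place of code of your own. Each camera call takes 0.05 s, during which the arm holds its last target. There are 200 camera calls.

TASK

Slide the loose top pane of the seed frame fully open and leave it open, then take hold of the wooden levelling batten that lies on the plug tray inside, tip it up and draw it out at a slant through the opening without forcing it against the panes or the frame. Finish still holding it in the gripper, level, with all of it at least 100 mm above the timber walls of the frame, and leave the two potted cacti in the frame where they stand.

Things in the scene. Friction and masses are not known exactly. Their poses are not given: they have to be found in the camera images.
- frame: Seed frame, fixed: open timber box, outside 310 (x) by 520 (y) by 155 mm high, walls 20 mm. Origin: centre of its underside; z up, x away from the robot, y to its left. Channels run along y on both long walls, 175 mm high, with lips 8 mm inwards; the end walls stop at 155 mm. Floor top z = 12 mm; the strip x = +38 to +135 mm holds the cacti
- opening_edge (a point): Middle of the lower right edge of the fixed clear pane: frame x = 0, y = -20, z = 155 mm. That pane (6 mm thick, aluminium edges) covers all to the left of it. With the sliding pane fully open the opening lies to the right: 220 mm in y (y = -240 to -20 mm, up to the end wall), 254 mm in x between the lips, so the batten cannot come out flat. Axes as the frame's
- plug_tray: Black plug tray, fixed in the near part of the frame, 165 (x) by 462 (y) by 45 mm high, 3 by 8 open cells 41 mm deep, ribs 6 mm thick. Origin: centre of its underside, at x = -45, y = 0, z = 12 mm in the frame, axes as the frame's. Its top is at z = 57 mm; the space from there to the underside of the fixed pane is 98 mm high
- pane (a joint): Sliding pane: a clear panel 266 by 250 mm, 6 mm thick with aluminium edges (z 164 to 170 mm in the frame), that slides in the channels along the frame's +y over the fixed pane. Value in m: 0 closed (it covers y = -245 to +5 mm), 0.225 fully open against its stop; counts as open above 0.205. Sliding friction about 2 N, it stays where it is left
- pane_grip (a point): Centre of the finger grip on the sliding pane: an upright aluminium rib in the middle of the pane, 70 mm long (frame x), 14 mm thick (frame y), 30 mm high; its top is 15 mm above this point. Lies at x = 0, y = -120 mm + joint value, z = 185 mm in the frame. Axes as the frame's
- batten: Plain wooden levelling batten with ruled marks on top, loose, 345 mm long (its x) by 28 mm wide (its y) by 22 mm high, about 0.13 kg, its mass in the middle. Origin at the centre of its underside, z up as it lies. It lies on top of the plug tray along the frame's length: its +x points roughly to the frame's +y. About half of it lies below the fixed pane and the other half below the sliding pane
- batten_right (a point): Centre of the batten's right end (-172.5 mm along its x, 11 mm above its underside): the end below the sliding pane
- batten_left (a point): Centre of the batten's left end (+172.5 mm along its x, 11 mm above its underside): the end below the fixed pane
- cactus_a: Small cactus in a terracotta pot, 68 mm across, 115 mm high, standing loose on the frame's floor in the strip beyond the plug tray, in the half below the sliding pane or the other. Origin at the centre of its underside, z up
- cactus_b: A second cactus of the same size, standing loose in the same strip, in the other half. Origin at the centre of its underside, z up

How it is judged:
By the outcome, as a careful person would: the job done as asked, in the order asked, and still so for the second after the job is handed in, while the arm keeps its last pose, push and grip.
It also fails if it takes over 61 s, if anything falls off the work surface, if the arm or the gripper's body presses on something with over 40 N, if the wrist force passes 120 N, or if a joint passes its speed limit or range.

## Working session

There is one attempt and no reset: what is moved stays moved. The work goes in short steps, Python scripts to look and compute and a tool call to move; the robot and the scene stay as the last step left them, time stands still between calls to the robot, and variables do not carry over. Pictures are saved under pics/ and viewed, at most 10 in all, crops included, and the job is handed in when it is done.

```bash
ls; mkdir -p pics
```

Run:
```python
from workcell import env
import cv2,numpy as np
for n in("scene","side","wrist"):
    m=env.camera_model(n); print(n,{k:(np.round(v,3).tolist()) for k,v in m.items()})
    cv2.imwrite(f"pics/{n}0.png",env.grab_frame(n))
s=env.state();print(s)
```

```text
pics
workcell.py
scene {'fx': 486.449, 'fy': 486.449, 'cx': 319.704, 'cy': 198.451, 'T': [[0.998, -0.062, 0.021, 594.228], [0.066, 0.941, -0.331, -217.094], [0.0, 0.331, 0.943, 903.871], [0.0, 0.0, 0.0, 1.0]]}
side {'fx': 440.278, 'fy': 440.278, 'cx': 320.43, 'cy': 192.38, 'T': [[-0.996, 0.085, -0.036, 538.759], [-0.092, -0.939, 0.331, 322.384], [-0.005, 0.333, 0.943, 967.597], [0.0, 0.0, 0.0, 1.0]]}
wrist {'fx': 305.879, 'fy': 305.879, 'cx': 318.493, 'cy': 201.03, 'T': [[1.0, -0.001, 0.0, 574.884], [0.0, 0.966, 0.258, 72.296], [-0.001, -0.258, 0.966, 384.511], [0.0, 0.0, 0.0, 1.0]]}
{'time_s': 0.15, 'qpos': array([-1.14452453e+00,  1.83435893e+01,  8.96904112e+01,  4.05208602e-04,
        7.20431103e+01, -1.14765465e+00]), 'qvel': array([ 0.0150199 , -0.11874667, -0.23294905, -0.01027294,  0.01233293,
       -0.1169119 ]), 'effort': array([-5.72294630e-04, -4.12774551e+01, -2.32154489e+01,  7.26667210e-02,
        4.33494255e-02, -9.00343002e-05]), 'ee_pos': array([5.74624104e+02, 2.44955035e-02, 2.13309363e+02]), 'ee_rot': array([-1.79922912e+02, -1.92967781e-03,  9.00030036e+01]), 'force': array([-0.29615302, -1.01931733, -0.21724083]), 'torque': array([ 0.01354411, -0.03222362,  0.03576026]), 'gripper_force': 0.0, 'gripper_width': 91.0644066723453}
```
View pics/scene0.png

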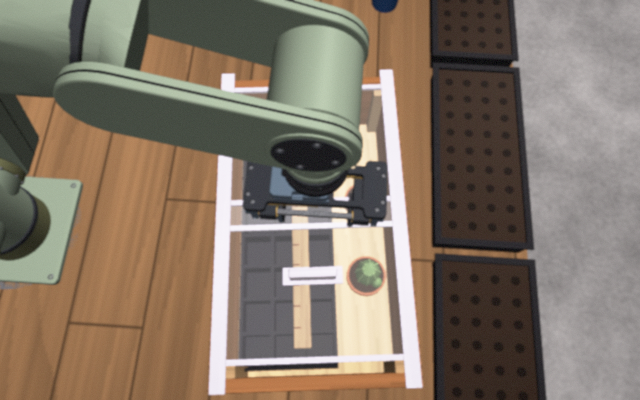

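View pics/side0.png

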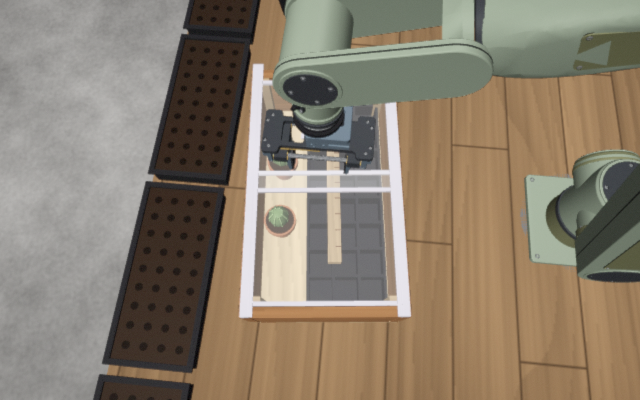

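View pics/wrist0.png

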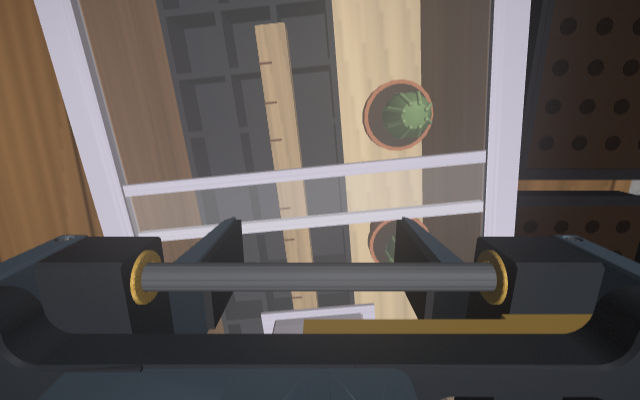

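Scene: rib at about (312,276), batten (303,205)–(302,348), cactus (366,275). Side: cactus (280,220), batten's left end (334,262). Wrist: batten's left end (270,28), rib mostly hidden at the bottom. Moving back along -y for a second look.

The manual's scale: shifts go in shares of 50 mm. Converting my numbers, -35 mm is -0.7, -15 mm is -0.3.

Call:
jog_arm(
  segments={"tx": [-0.7, -0.7, -0.7, -0.7, 0, 0], "ty": [0, 0, 0, 0, 0, 0], "tz": [-0.3, -0.3, -0.3, -0.3, 0, 0], "ax": [0, 0, 0, 0, 0, 0], "ay": [0, 0, 0, 0, 0, 0], "az": [0, 0, 0, 0, 0, 0]},
)

```text
time_s: 0.75
ee_pos: [574.8, -140.4, 273.7]
ee_rot: [-180.0, -0.0, 89.9]
force: [0.6, -0.2, 0.4]
gripper_width: 91.1
gripper_force: 0.0
```

Create h.py:
```python
from workcell import env
import cv2,numpy as np
def ray(m,u,v):
    T=np.array(m["T"]);d=T[:3,:3]@np.array([(u-m["cx"])/m["fx"],-(v-m["cy"])/m["fy"],-1]);return T[:3,3],d/np.linalg.norm(d)
def onz(m,u,v,z):
    o,d=ray(m,u,v);return o+d*(z-o[2])/d[2]
def tri(a,b):
    (o,d),(p,e)=a,b;A=np.stack([d,-e],1);t=np.linalg.lstsq(A,p-o,rcond=None)[0]
    x,y=o+t[0]*d,p+t[1]*e;return (x+y)/2,np.linalg.norm(x-y)
```

Run:
```python
from h import *
import pickle
M={n:env.camera_model(n) for n in("scene","side","wrist")}
pickle.dump(M,open("m1.pkl","wb"));
I={n:env.grab_frame(n) for n in M}
for n in I: cv2.imwrite(f"pics/{n}1.png",I[n])
a=cv2.resize(I["scene"][190:400,210:430],None,fx=2,fy=2,interpolation=cv2.INTER_CUBIC)
b=cv2.resize(I["side"][55:330,235:420],None,fx=2,fy=2,interpolation=cv2.INTER_CUBIC)
c=np.zeros((550,800,3),np.uint8);c[:420,:430]=a[:,:430];c[:,430:]=b[:,:370];cv2.imwrite("pics/c1.png",c)
```

```text
(no output)
```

View pics/c1.png

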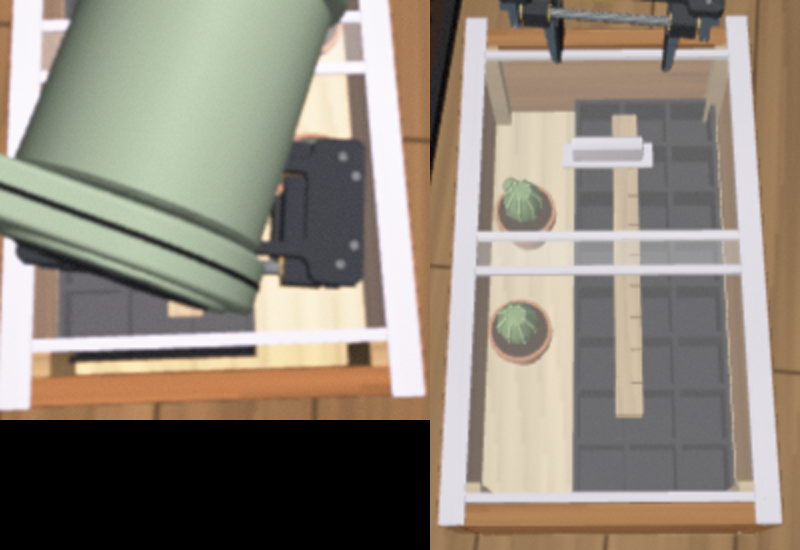

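View pics/wrist1.png

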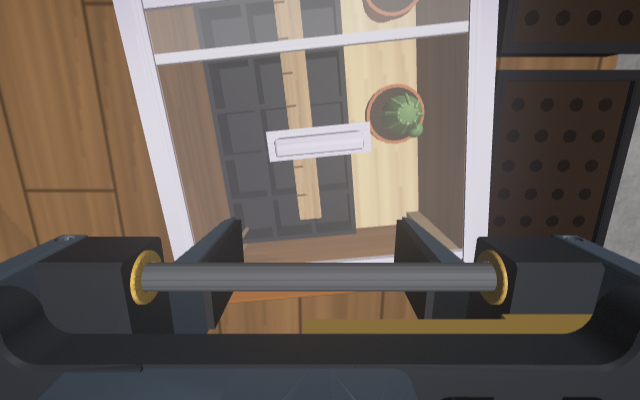

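Run:
```python
from h import *
I={n:cv2.imread(f"pics/{n}.png") for n in("side1","wrist1","scene0")}
def cr(n,r,c,h,w,k): return cv2.resize(I[n][r:r+h,c:c+w],None,fx=k,fy=k,interpolation=cv2.INTER_CUBIC)
c=np.zeros((560,800,3),np.uint8)
c[:280,:400]=cr("side1",105,290,56,80,5)      # side rib + batten right end
c[:280,400:]=cr("wrist1",110,255,70,100,4)[:, :400] # wrist rib
c[280:,:400]=cr("scene0",245,265,56,80,5)     # scene rib
c[280:,400:600]=cr("side1",230,315,56,40,5)
c[280:,600:]=cr("wrist1",180,280,56,40,5)
cv2.imwrite("pics/c2.png",c)
```

```text
(no output)
```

View pics/c2.png

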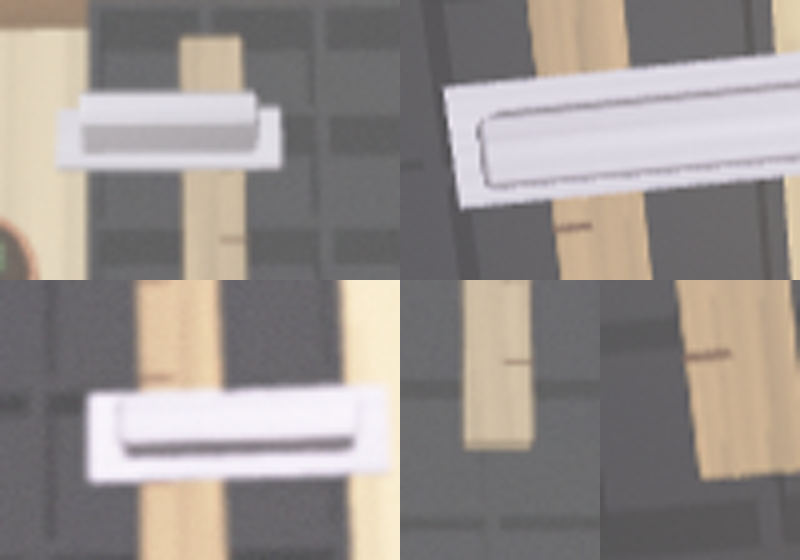

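Side crop: rib top face centred at pixel (323.7,126.4), batten right end (332.2,112.4), left end (334.6,262.2). Scene: rib top (312.6,272.7). Wrist1: right end (310.5,218).

Run:
```python
from h import *
import pickle
M=pickle.load(open("m1.pkl","rb"));S,D,W=M["scene"],M["side"],M["wrist"]
np.set_printoptions(precision=1,suppress=True)
sp=lambda x,y:(x/2-215+235,y/2+55)
print("rib",tri(ray(D,323.7,126.4),ray(S,312.6,272.7)))
# wrist rib ends of top
print("rib wrist mid",tri(ray(D,323.7,126.4),ray(W,320,145)))
print("batR side/wrist",tri(ray(D,332.2,112.4),ray(W,310.5,218)),"side/scene",tri(ray(D,332.2,112.4),ray(S,303,348)))
print("side rib ends z200",onz(D,290+16,105+21.4,200),onz(D,290+51.4,105+21.4,200))
print("scene rib ends z200",onz(S,265+23.8,245+28,200),onz(S,265+71.4,245+27.3,200))
R=onz(D,332.2,112.4,79);L=onz(D,334.6,262.2,79);print("R",R,"L",L,"len",np.linalg.norm(R-L),"ang",np.degrees(np.arctan2((L-R)[1],(L-R)[0])))
print("wrist R",onz(W,310.5,218,79))
for q in[(452,525),(768,522),(476,18),(737,17)]: print("chan",onz(D,*sp(*q),175))
for q in[(217,393),(413,387),(228,74),(387,71)]: print("chan scene",onz(S,*q,175))
```

```text
rib (array([574.8, -85. , 197.8]), np.float64(1.1846726366211304))
rib wrist mid (array([575.5, -88.5, 191.1]), np.float64(1.867719780903845))
batR side/wrist (array([ 564.4, -191.7,   67.7]), np.float64(0.9191632105867873)) side/scene (array([ 564.5, -186.3,   77.2]), np.float64(1.6762774451391016))
side rib ends z200 [608.6 -80.8 200. ] [539.7 -87.  200. ]
scene rib ends z200 [541.  -88.1 200. ] [610.  -82.5 200. ]
R [ 563.6 -185.4   79. ] L [530. 157.  79.] len 344.0731403370491 ang 95.60088918885285
wrist R [ 565.1 -187.9   79. ]
chan [676.3 285.1 175. ]
chan [403.4 257.4 175. ]
chan [ 728.1 -232.9  175. ]
chan [ 451.5 -258.7  175. ]
chan scene [ 453.9 -257.5  175. ]
chan scene [ 726.2 -231.8  175. ]
chan scene [403.  257.5 175. ]
chan scene [679.7 281.9 175. ]
```

Checks out: rib top 198 (200 expected), batten length 344, top 77 (79), frame yaw about 5.3°, pane already about 22 mm open. Go to the rib.

To row units: 22 mm is 0.44, 20 mm is 0.4.

Call:
jog_arm(
  segments={"tx": [0, 0.56, 0.54, 0, 0, 0, 0], "ty": [0, 0.05, 0.05, 0, 0, 0, 0], "tz": [0, 0.3, 0.3, 0.44, 0.44, 0.4, 0], "ax": [0, 0, 0, 0, 0, 0, 0], "ay": [0, 0, 0, 0, 0, 0, 0], "az": [-5.4, 0, 0, 0, 0, 0, 0]},
  jaw=91,
)

```text
time_s: 1.6
ee_pos: [572.6, -83.1, 176.8]
ee_rot: [-179.6, -0.1, 95.5]
force: [0.5, 0.8, 0.2]
gripper_width: 90.7
gripper_force: 0.0
```

Call:
jog_arm(
  segments={"tx": [0, 0, 0, 0, 0], "ty": [0, 0, 0, 0, 0], "tz": [0, 0, 0, 0, 0], "ax": [0, 0, 0, 0, 0], "ay": [0, 0, 0, 0, 0], "az": [0, 0, 0, 0, 0]},
  jaw=60,
  grip_n=15,
)

```text
time_s: 2.1
ee_pos: [574.5, -84.8, 181.1]
ee_rot: [180.0, 0.0, 95.4]
force: [-4.0, 0.5, 5.1]
gripper_width: 69.7
gripper_force: 15.0
```

Call:
jog_arm(
  segments={"tx": [0.3, 0.5, 0.6, 0.6, 0.6, 0.6, 0.5, 0.2], "ty": [0, 0, 0, 0, 0, 0, 0, 0], "tz": [0, 0, 0, 0, 0, 0, 0, 0], "ax": [0, 0, 0, 0, 0, 0, 0, 0], "ay": [0, 0, 0, 0, 0, 0, 0, 0], "az": [0, 0, 0, 0, 0, 0, 0, 0]},
)

```text
time_s: 2.9
ee_pos: [555.4, 110.5, 181.1]
ee_rot: [-180.0, 0.0, 95.5]
force: [-4.4, -3.5, 6.8]
gripper_width: 69.7
gripper_force: 15.0
```

Call:
jog_arm(
  segments={"tx": [0, 0.08, 0.06, 0.06, 0], "ty": [0, 0, 0, 0, 0], "tz": [0, 0, 0, 0, 0], "ax": [0, 0, 0, 0, 0], "ay": [0, 0, 0, 0, 0], "az": [0, 0, 0, 0, 0]},
)

```text
time_s: 3.4
ee_pos: [554.8, 116.9, 181.1]
ee_rot: [-179.9, 0.3, 95.5]
force: [-4.7, -7.5, 7.2]
gripper_width: 69.9
gripper_force: 15.0
```

Pane against its stop (rib at frame y≈105). Release and go over the batten, then look.

Call:
jog_arm(
  segments={"tx": [0, 0, 0, 0, 0, 0, -0.4, -0.8], "ty": [0, 0, 0, 0, 0, 0, -0.04, -0.06], "tz": [0, 0, 0, -0.3, -0.5, -0.6, -0.2, 0], "ax": [0, 0, 0, 0, 0, 0, 0, 0], "ay": [0, 0, 0, 0, 0, 0, 0, 0], "az": [0, 0, 0, 0, 0, 0, 0, 0]},
  jaw=91,
)

```text
time_s: 4.2
ee_pos: [557.7, 60.8, 262.1]
ee_rot: [179.7, -0.1, 95.6]
force: [0.9, -0.7, -1.0]
gripper_width: 90.8
gripper_force: 0.0
```

Call:
jog_arm(
  segments={"tx": [-0.9, -0.9, -0.8, -0.6, 0, 0], "ty": [-0.08, -0.08, -0.08, -0.06, 0, 0], "tz": [0, 0, 0, 0, 0, 0], "ax": [0, 0, 0, 0, 0, 0], "ay": [0, 0, 0, 0, 0, 0], "az": [0, 0, 0, 0, 0, 0]},
  jaw=91,
)

```text
time_s: 4.8
ee_pos: [556.5, -101.7, 259.7]
ee_rot: [180.0, -0.1, 95.3]
force: [0.2, 0.8, -0.3]
gripper_width: 91.1
gripper_force: 0.0
```

Run:
```python
from h import *
import pickle
M={n:env.camera_model(n) for n in("side","wrist")}
pickle.dump(M,open("m2.pkl","wb"))
I={n:env.grab_frame(n) for n in M}
c=np.zeros((560,800,3),np.uint8)
c[:400,:430]=I["wrist"][:,120:550]
c[:,430:800]=cv2.resize(I["side"][55:335,235:420],None,fx=2,fy=2,interpolation=cv2.INTER_CUBIC)
cv2.imwrite("pics/c3.png",c);cv2.imwrite("pics/wrist2.png",I["wrist"])
```

```text
(no output)
```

View pics/c3.png

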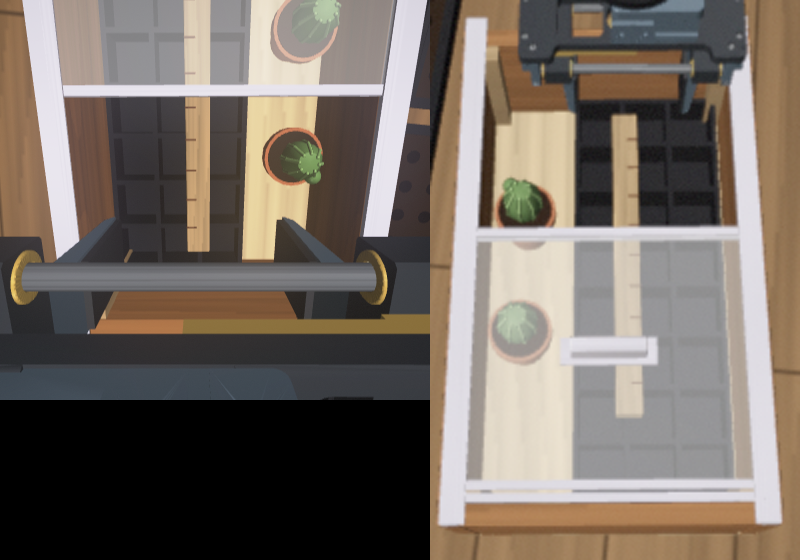

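The pane is fully open and the cacti and batten are unmoved. In the wrist view the batten's right end is at (318,251) and its middle at row 130 is (317.5,130). Cross-check with that camera before descending.

Run:
```python
from h import *
import pickle
W=pickle.load(open("m2.pkl","rb"))["wrist"];D=pickle.load(open("m1.pkl","rb"))["side"]
np.set_printoptions(precision=1,suppress=True)
I=cv2.imread("pics/wrist2.png")
for r in(130,175,215,245):
    row=I[r,290:360].astype(int);m=np.where((row[:,2]>150)&(row[:,2]-row[:,0]>30))[0]; m=m[np.r_[True,np.diff(m)<4].cumprod().astype(bool)]
    a,b=onz(W,290+m[0],r,79),onz(W,291+m[-1],r,79);print(r,290+m[0],290+m[-1],(a+b)/2,np.linalg.norm(a-b))
print(onz(W,318,251,79),tri(ray(W,318,251),ray(D,332.2,112.4)))
print("cactus pot", onz(W,413,156,80))
```

```text
130 306 329 [550.7 -41.3  79. ] 26.923355361276318
175 307 329 [556.  -92.1  79. ] 26.791185234311843
215 307 329 [ 560.5 -140.7   79. ] 27.736752287628686
245 308 328 [ 564.1 -179.4   79. ] 26.013449449765048
[ 564.3 -187.5   79. ] (array([ 564.5, -194.6,   62.9]), np.float64(0.8964784947075067))
cactus pot [661.5 -60.   80. ]
```

To row units: 35 mm is 0.7, 30 mm is 0.6.

Call:
jog_arm(
  segments={"tx": [0, 0, 0, 0, 0, 0, 0], "ty": [0, 0, 0, 0, 0, 0, 0], "tz": [0.6, 0.7, 0.7, 0.7, 0.5, 0.3, 0], "ax": [0, 0, 0, 0, 0, 0, 0], "ay": [0, 0, 0, 0, 0, 0, 0], "az": [0, 0, 0, 0, 0, 0, 0]},
  jaw=60,
)

```text
time_s: 5.6
ee_pos: [554.8, -99.8, 82.8]
ee_rot: [-179.7, -0.1, 95.5]
force: [0.4, -0.1, 0.3]
gripper_width: 60.0
gripper_force: 0.0
```

Call:
jog_arm(
  segments={"tx": [0, 0, 0, 0, 0], "ty": [0, 0, 0, 0, 0], "tz": [0.2, 0.16, 0.1, 0, 0], "ax": [0, 0, 0, 0, 0], "ay": [0, 0, 0, 0, 0], "az": [0, 0, 0, 0, 0]},
)

```text
time_s: 6.1
ee_pos: [556.6, -101.7, 62.2]
ee_rot: [180.0, 0.0, 95.4]
force: [-0.6, -0.6, 0.3]
gripper_width: 59.9
gripper_force: 0.0
```

Call:
jog_arm(
  segments={"tx": [0, 0, 0, 0, 0, 0], "ty": [0, 0, 0, 0, 0, 0], "tz": [0, 0, 0, 0, 0, 0], "ax": [0, 0, 0, 0, 0, 0], "ay": [0, 0, 0, 0, 0, 0], "az": [0, 0, 0, 0, 0, 0]},
  jaw=20,
  grip_n=45,
)

```text
time_s: 6.7
ee_pos: [556.2, -101.6, 62.1]
ee_rot: [-180.0, 0.0, 95.4]
force: [-0.9, -0.4, 0.7]
gripper_width: 28.0
gripper_force: 45.0
```

Held (28.0 mm). Work out the tipping path in the frame's y-z plane with clearances.

Create plan.py:
```python
import numpy as np
# (Y,Z,tilt) of batten's left lower corner; TCP in batten axes: 259 toward right end, 5 above underside
W=[(147,57,0),(145,60,1),(142,63,3),(138,65,6),(133,66,9),(128,66,12),(122,66,15),(115,66,18),(105,66,20),
(85,73,21),(60,82,22),(35,92,22),(10,102,22),(-15,112,22),(-35,121,22),(-45,135,22),(-50,160,22),(-50,195,22),(-50,230,22),(-50,260,18),(-50,285,12),(-50,305,6),(-50,320,0)]
def pose(w):
    Y,Z,t=w[0],w[1],np.radians(w[2]);e=np.array([-np.cos(t),np.sin(t)]);n=np.array([np.sin(t),np.cos(t)])
    return np.array([Y,Z]),e,n,np.array([Y,Z])+259*e+5*n
for i,w in enumerate(W):
    c,e,n,p=pose(w)
    top=lambda y:c[1]+(22+(y-c[0])*e[1])/n[1] if 0 else (c+22*n)[1]+(y-(c+22*n)[0])*e[1]/e[0]
    low=lambda y:c[1]+(y-c[0])*e[1]/e[0]
    r=c+345*e
    g=p+19*n; b=g+60*n-38*e # body corner toward +y
    out=""
    if i:
        c0,e0,n0,p0=pose(W[i-1]);d=p-p0;out=f"row {d@-e0:.1f} 0 {d@-n0:.1f} 0 {W[i-1][2]-w[2]} 0"
    print(w,"pane gap %.0f"%((155-top(-20)) if (c+22*n)[0]>-20 else 999),"R end",r.round(),"wall gap %.0f"%(low(-240)-155 if r[0]<-240 else 999),"TCP",p.round(),"body",b.round(),"gapbody %.0f"%((np.array([-20,170])-b)@-e),out)
```

```bash
python3 plan.py
```

```text
(147, 57, 0) pane gap 76 R end [-198.   57.] wall gap 999 TCP [-112.   62.] body [-74. 141.] gapbody 54 
(145, 60, 1) pane gap 70 R end [-200.   66.] wall gap 999 TCP [-114.   70.] body [-75. 148.] gapbody 54 row -1.9 0 -7.5 0 -1 0
(142, 63, 3) pane gap 61 R end [-203.   81.] wall gap 999 TCP [-116.   82.] body [-74. 158.] gapbody 54 row -2.7 0 -12.0 0 -2 0
(138, 65, 6) pane gap 51 R end [-205.  101.] wall gap 999 TCP [-119.   97.] body [-73. 172.] gapbody 53 row -3.5 0 -15.3 0 -3 0
(133, 66, 9) pane gap 42 R end [-208.  120.] wall gap 999 TCP [-122.  111.] body [-72. 184.] gapbody 54 row -4.5 0 -14.0 0 -3 0
(128, 66, 12) pane gap 35 R end [-209.  138.] wall gap 999 TCP [-124.  125.] body [-71. 194.] gapbody 55 row -4.3 0 -12.8 0 -3 0
(122, 66, 15) pane gap 28 R end [-211.  155.] wall gap 999 TCP [-127.  138.] body [-70. 204.] gapbody 57 row -5.3 0 -12.3 0 -3 0
(115, 66, 18) pane gap 22 R end [-213.  173.] wall gap 999 TCP [-130.  151.] body [-69. 214.] gapbody 60 row -6.1 0 -11.7 0 -3 0
(105, 66, 20) pane gap 20 R end [-219.  184.] wall gap 999 TCP [-137.  159.] body [-74. 221.] gap
[... 1165 characters left out ...]
356.] gapbody 258 row -13.1 0 -32.5 0 0 0
(-50, 230, 22) pane gap 999 R end [-370.  359.] wall gap 152 TCP [-288.  332.] body [-223.  391.] gapbody 271 row -13.1 0 -32.5 0 0 0
(-50, 260, 18) pane gap 999 R end [-378.  367.] wall gap 167 TCP [-295.  345.] body [-234.  408.] gapbody 277 row -11.0 0 -9.7 0 4 0
(-50, 285, 12) pane gap 999 R end [-387.  357.] wall gap 170 TCP [-302.  344.] body [-249.  413.] gapbody 274 row -6.8 0 3.3 0 6 0
(-50, 305, 6) pane gap 999 R end [-393.  341.] wall gap 170 TCP [-307.  337.] body [-261.  412.] gapbody 265 row -3.3 0 7.5 0 6 0
(-50, 320, 0) pane gap 999 R end [-395.  320.] wall gap 165 TCP [-309.  325.] body [-271.  404.] gapbody 251 row -0.7 0 12.2 0 6 0
```

Call:
jog_arm(
  segments={"tx": [-0.02, -0.02, -0.06, 0, -0.07, -0.09, 0, 0], "ty": [0, 0, 0, 0, 0, 0, 0, 0], "tz": [-0.08, -0.08, -0.24, 0, -0.3, -0.28, 0, 0], "ax": [0, 0, 0, 0, 0, 0, 0, 0], "ay": [0, -1, -2, 0, -3, -3, 0, 0], "az": [0, 0, 0, 0, 0, 0, 0, 0]},
)

```text
time_s: 7.5
ee_pos: [557.1, -111.6, 111.2]
ee_rot: [-180.0, 8.9, 95.4]
force: [-0.6, 0.5, -1.5]
gripper_width: 27.8
gripper_force: 45.0
```

Run:
```python
from h import *
import pickle
M={n:env.camera_model(n) for n in("side","wrist")}
I={n:env.grab_frame(n) for n in M}
c=np.zeros((560,800,3),np.uint8)
c[:400,:430]=I["wrist"][:,120:550]
c[:,430:800]=cv2.resize(I["side"][55:335,235:420],None,fx=2,fy=2,interpolation=cv2.INTER_CUBIC)
cv2.imwrite("pics/c4.png",c)
```

```text
(no output)
```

View pics/c4.png

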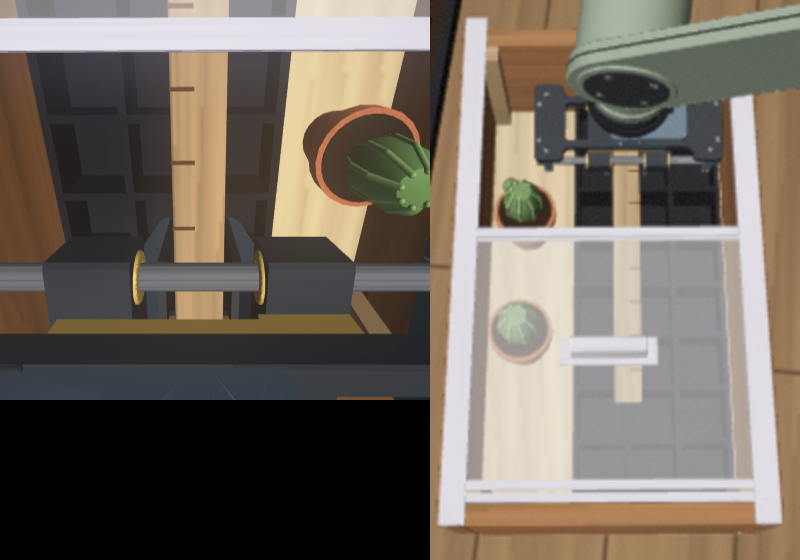

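Batten hangs free (about 1.5 N on the wrist), its left end at crop (628,402), rising as planned; cacti stand. Carry on.

Call:
jog_arm(
  segments={"tx": [-0.09, -0.11, -0.12, -0.18, 0, 0], "ty": [0, 0, 0, 0, 0, 0], "tz": [-0.26, -0.24, -0.24, -0.12, 0, 0], "ax": [0, 0, 0, 0, 0, 0], "ay": [-3, -3, -3, -2, 0, 0], "az": [0, 0, 0, 0, 0, 0]},
)

```text
time_s: 8.2
ee_pos: [558.2, -126.6, 158.7]
ee_rot: [-179.9, 19.9, 95.4]
force: [-0.3, -0.2, -2.1]
gripper_width: 27.7
gripper_force: 45.0
```

Run:
```python
from h import *
D=env.camera_model("side");I=env.grab_frame("side")
print(env.state()["torque"],env.state()["force"])
T=np.array(D["T"])
def pr(Xf,Y,Z):
    a=np.radians(5.3);p=np.array([564.8+Xf*np.cos(a)-Y*np.sin(a),12.7+Xf*np.sin(a)+Y*np.cos(a),Z]);q=T[:3,:3].T@(p-T[:3,3]);return D["cx"]+D["fx"]*q[0]/-q[2],D["cy"]-D["fy"]*q[1]/-q[2]
t=np.radians(20)
print("predicted left top edge",pr(-20,105+22*np.sin(t),66+22*np.cos(t)))
cv2.imwrite("pics/c5.png",cv2.resize(I[140:290,260:400],None,fx=4,fy=4))
g=I[200:275,:,:].astype(int);c=int(round(pr(-20,112,87)[0]));print([(200+i,g[i,c-3:c+4].mean(0).round().astype(int).tolist()) for i in range(36,70,2)])
```

```text
[0.1820369  0.03291196 0.05171302] [-0.50634265 -0.36986346 -2.01165407]
predicted left top edge (np.float64(333.87595454654564), np.float64(244.67870876370452))
[(236, [223, 218, 221]), (238, [188, 203, 214]), (240, [188, 204, 216]), (242, [187, 204, 216]), (244, [163, 170, 176]), (246, [152, 150, 150]), (248, [152, 149, 150]), (250, [148, 146, 146]), (252, [148, 146, 146]), (254, [151, 149, 149]), (256, [152, 149, 149]), (258, [152, 150, 150]), (260, [152, 151, 151]), (262, [152, 150, 151]), (264, [152, 150, 151]), (266, [152, 150, 150]), (268, [151, 150, 150])]
```

Left end is seen at row 244 against 244.7 predicted: no slip. Draw it out.

To row units: -27 mm is -0.54, -26 mm is -0.52.

Call:
jog_arm(
  segments={"tx": [-0.42, -0.52, -0.54, -0.54, -0.54, -0.44, -0.3, 0], "ty": [0, 0, 0, 0, 0, 0, 0, 0], "tz": [-0.086, -0.08, 0, 0, 0, -0.02, -0.18, 0], "ax": [0, 0, 0, 0, 0, 0, 0, 0], "ay": [-1, -1, 0, 0, 0, 0, 0, 0], "az": [0, 0, 0, 0, 0, 0, 0, 0]},
)

```text
time_s: 9.05
ee_pos: [573.0, -275.8, 239.7]
ee_rot: [179.8, 22.2, 95.2]
force: [-0.0, -0.3, -0.6]
gripper_width: 28.1
gripper_force: 45.0
```

Call:
jog_arm(
  segments={"tx": [-0.28, -0.26, -0.26, -0.22, -0.14, -0.06, -0.02, 0], "ty": [0, 0, 0, 0, 0, 0, 0, 0], "tz": [-0.42, -0.64, -0.64, -0.2, 0.06, 0.14, 0.24, 0], "ax": [0, 0, 0, 0, 0, 0, 0, 0], "ay": [0, 0, 0, 4, 6, 6, 6, 0], "az": [0, 0, 0, 0, 0, 0, 0, 0]},
)

```text
time_s: 9.85
ee_pos: [574.0, -301.5, 322.6]
ee_rot: [-179.7, -0.1, 95.2]
force: [-0.3, -1.0, -3.0]
gripper_width: 27.5
gripper_force: 45.0
```

Call:
jog_arm(
  segments={"tx": [0, 0, 0], "ty": [0, 0, 0], "tz": [0, 0, 0], "ax": [0, 0, 0], "ay": [0, 0, 0], "az": [0, 0, 0]},
)

```text
time_s: 10.15
ee_pos: [575.1, -297.3, 326.7]
ee_rot: [179.9, 0.1, 95.5]
force: [-0.5, -0.8, -1.7]
gripper_width: 27.8
gripper_force: 45.0
```

Run:
```python
from h import *
I={n:env.grab_frame(n) for n in("scene","side")};print(env.state()["torque"])
cv2.imwrite("pics/c6.png",cv2.resize(np.vstack([I["scene"],I["side"]]),(480,600),interpolation=cv2.INTER_AREA))
```

```text
[-0.10016763 -0.05732479 -0.00797163]
```

View pics/c6.png

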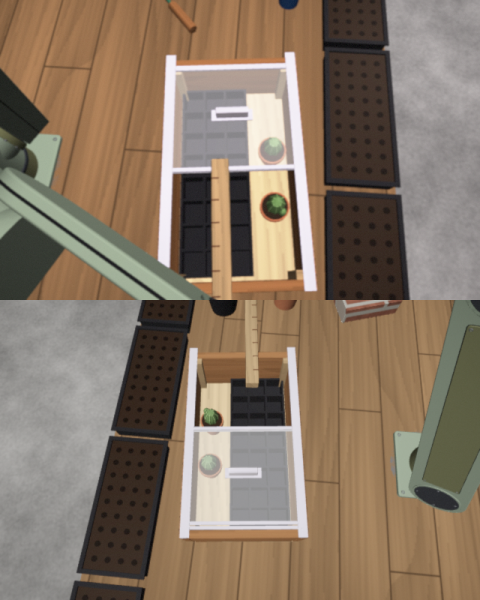

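Batten clear above the frame, pane open, cacti standing. Left end at scene ≈(293,211), side ≈(336,112). Check the height of that end.

Run:
```python
from h import *
S,D=env.camera_model("scene"),env.camera_model("side")
A,B=env.grab_frame("scene"),env.grab_frame("side")
np.set_printoptions(precision=1,suppress=True)
a=cv2.resize(A[190:260,260:330],None,fx=5,fy=5,interpolation=cv2.INTER_CUBIC)
b=cv2.resize(B[60:130,300:370],None,fx=5,fy=5,interpolation=cv2.INTER_CUBIC)
cv2.imwrite("pics/c7.png",np.hstack([a,b]))
T=np.array
def pr(m,p):
    T=np.array(m["T"]);q=T[:3,:3].T@(p-T[:3,3]);return np.array([m["cx"]+m["fx"]*q[0]/-q[2],m["cy"]-m["fy"]*q[1]/-q[2]])
u=np.array([np.cos(np.radians(95.5)),np.sin(np.radians(95.5)),0])
p=np.array([575.1,-297.3,326.7+17])+259*u
for dz in(-15,0,15): print(dz,(pr(S,p+[0,0,dz])-[260,190])*5,(pr(D,p+[0,0,dz])-[300,60])*5+[350,0])
```

```text
-15 [167.5 125.8] [529.4 272.1]
0 [164.4 107.2] [530.7 248.8]
15 [161.1  87.8] [532.1 224.5]
```

View pics/c7.png

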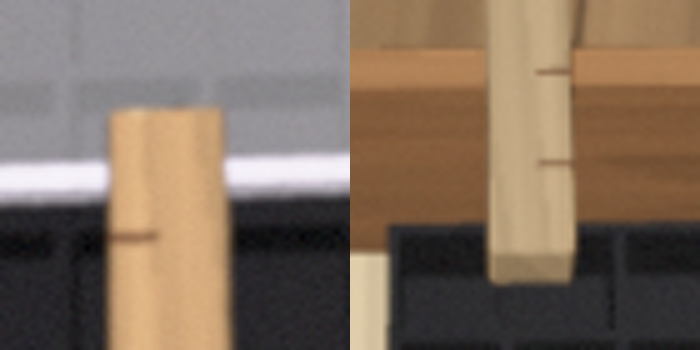

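The left top edge appears at (164,108) and (531,253), against (164,107) and (531,249) predicted for a level batten. It is level to within 1°, with its underside about 165 mm above the walls.

```bash
python3 -c "
from workcell import env
print(env.job_done())"
```

```text
the job is handed in; nothing more can be done
None
```

The job is handed in: the pane is fully open, and the batten came out at a slant with no contact force on the wrist and is still gripped, level, about 165 mm above the walls; both cacti still stand.

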